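# Swing the antenna to the yellow station and store the bearing

### The arm

A 6-joint arm with a two-finger parallel gripper is mounted at the origin on the work surface. World frame = base frame: x ahead of the robot, y to its left, z up, the work surface at z = 0. Lengths are in m, angles in rad, forces in N, time in s.
With the tool pointing down it reaches from about 0.35 to 0.95 m from the base axis. Payload 17.4 kg.
Tool frame: the origin (TCP) lies at the very end of the fingers, on their centre line; the grasp point (between the pads) lies 19 mm behind it; z points along the fingers, x is the direction in which the jaws open and shut, and the axes are right-handed (so a half turn about z gives the same grasp; the last joint's range is limited). The gripper opens to 93 mm and grips with 3 to 60 N. Pads are 15 mm wide; open, the fingers measure 128 mm over their backs; the gripper's body (75 mm by 188 mm) begins 65 mm behind the grasp point.
Start: joints at [-1.148, 0.116, 1.442, -0, 1.584, -0.038], TCP at [0.3, -0.605, 0.219] pointing down, gripper open.
Joint ranges: [-2.83, 2.83], [-0.83, 2.19], [0.07, 2.5], [-1.14, 4.28], [0.01, 3], [-2.97, 2.97]. Speed limits (rad/s): [1.89, 1.89, 2.22, 3.14, 3.14, 3.14].

### API

Orientations are given as a rotation vector (axis times angle).
In Python, from workcell import get_obs, read_camera, sign_off gives the robot as it stands.
- The arm moves only by the tool carry_out, never from a script. Its argument "series" is a list of rows, each a list of 3 entries, a list of its own where there are three numbers: the closure, from 0 (fully open) to 1 (shut), then the shift along the tool's x, y, z in mm, then the turn, a rotation vector about the tool's x, y, z in rad. In form: [[fingers, [tx, ty, tz], [rx, ry, rz]], ...]. A call has 1 to 12 rows; each row shifts and turns the commanded pose from where the row before left it, along the tool's axes as they then stand; what a row does not reach is not made up. A row lasts 1/8 s, in which the tool goes at most 62.5 mm and 10.7 degrees, less where a joint would pass 70% of its speed; a pose out of reach is approached as far as the arm can. A call is refused whole if a number of a shift passes 62.5 or a number of a turn 0.188, either way. A call with a gripper value outside its range is refused whole. The fingers move at their own pace and stop on an object; "grip_force" is the grip in N (left out, the last holds). Time passes only in rows, so rows that do not move let the fingers close. It gives the time, the measured TCP pose, the force and the opening at its end, in the units of the state.
- get_obs(): the state, without advancing time (a new reading comes with each control period).
- read_camera(name): name is "side" or "top"; returns a dict with "pixels" (384x512x3 uint8, red, green, blue), "intrinsics" (3x3 intrinsics, pixels), "rvec" (rotation vector, rad) and "tvec" (3), from world to camera coordinates, as OpenCV has them. Camera axes: x right, y down, z forward; pixel columns grow to the right and rows downward; lengths in m; the calibration is good to about 2 mm. A picture is of the moment at which its call begins. There is no depth.
- sign_off(): hands the job in, once; it reports no verdict.
The state is a dict: "time": time; "joint_pos": joint angles; "joint_velocities": joint speeds; "effort": joint torques, N m; "tcp_pos": TCP position; "orientation": TCP orientation; "wrist_force": force on the tool from outside, world axes, zero at the start; "moment": the same for the moment, N m; "grip_width": opening from 0.0 (shut) to 1.0 (fully open).
Only numpy, scipy, OpenCV 4.12 (cv2) and the standard library are available. Lean on these libraries where they do the work, as an engineer would, in place of code of your own. Each camera call takes 0.05 s, during which the arm holds its last target.

### The job

Turn the antenna hand wheel by pushing one of its arms sideways with a fingertip until the tip of the red pointer stands over the yellow disc, and leave it there. Only then press the green button fully down to store the bearing and let it come up again. Do not lift the wheel off its seat, do not press the red button, and leave the other things on the table where they are.

Things in the scene. Friction and masses are not known exactly. Their poses are not given: they have to be found in the camera images.
- wheel_hub (a point): Point on the vertical axis of the antenna hand wheel, at the mid-height of its arms (75 mm above the table). It has a dark hub 48 mm in diameter (top at 92 mm) and four level arms, 90 degrees apart, spanning 69 to 81 mm above the table: three round steel arms (12 mm thick, ending in a 22 mm black ball centred 95 mm from the axis) and the red pointer.
- unit: Antenna direction unit, fixed to the table: round olive housing 290 mm in diameter with a dark grey deck 45 mm above the table; the hand wheel turns above the middle of it, with 24 mm of free height between deck and arms. Origin at the centre of its underside.
- pointer_tip (a point): Tip of the red pointer arm, 112 mm from the wheel's axis, at the mid-height of the arm. The pointer is a straight red bar running out from the hub: 14 mm wide out to 90 mm from the axis, then 5 mm wide to the tip, 12 mm high.
- wheel (a joint): Turn of the hand wheel in rad, counter-clockwise seen from above positive, stops at -2.5 and 2.5. All four discs are within the stops, and the pointer starts between them. It turns against light friction (about 0.12 Nm: 1.5 N at 80 mm from the axis) and stays where it is left.
- wheel_lift (a joint): Height in m by which the hand wheel is lifted from its seat. 0: seated by its own weight (about 0.5 kg); it can be pulled up 0.03.
- disc_yellow: Yellow station disc fixed on the unit's deck near its edge, 26 mm in diameter and 5 mm thick, origin at the centre of its underside (45 mm above the table). The four discs lie about 112 mm from the hub, in an order that differs from run to run.
- disc_blue: Blue station disc fixed on the unit's deck near its edge, 26 mm in diameter and 5 mm thick, origin at the centre of its underside (45 mm above the table). The four discs lie about 112 mm from the hub, in an order that differs from run to run.
- disc_white: White station disc fixed on the unit's deck near its edge, 26 mm in diameter and 5 mm thick, origin at the centre of its underside (45 mm above the table). The four discs lie about 112 mm from the hub, in an order that differs from run to run.
- disc_green: Green station disc fixed on the unit's deck near its edge, 26 mm in diameter and 5 mm thick, origin at the centre of its underside (45 mm above the table). The four discs lie about 112 mm from the hub, in an order that differs from run to run.
- store_top (a point): Centre of the top face of the green push button (store bearing), 40 mm in diameter, in a 56 mm round black collar (12 mm high) on its own cream box, 100 x 100 x 50 mm, that is fixed to the table. Top face 72 mm above the table, 10 mm above its collar, when not pressed; it is pressed straight down.
- stop_top (a point): Centre of the top face of the red push button (stop), 40 mm in diameter, in a 56 mm round black collar (12 mm high) on its own cream box, 100 x 100 x 50 mm, that is fixed to the table. Top face 72 mm above the table, 10 mm above its collar, when not pressed; it is pressed straight down.
- store (a joint): Travel of the green button in m: 0 up, 0.006 fully down (about 4 N); it springs back.
- stop (a joint): Travel of the red button in m: 0 up, 0.006 fully down (about 4 N).
- mug: White mug, 76 mm across and 85 mm tall, loose bystander; origin at the centre of its underside.
- pot: Aluminium pot with two side handles, 110 mm across (without them) and 80 mm tall, loose bystander; origin at the centre of its underside.
- logbook: Closed dark red log book, 150 x 110 x 27 mm, lying flat, loose bystander; origin at the centre of its underside.
- jar: Amber glass jar with a brass lid, 56 mm across and 75 mm tall, loose bystander; origin at the centre of its underside.
- torch: Black torch standing on its tail, 30 to 42 mm across and 145 mm tall, loose bystander; origin at the centre of its underside.
- screwdriver: Screwdriver, 190 mm long, lying flat, loose bystander; origin at the centre of its underside (handle towards -x of its frame).
Not all that is in view belongs to the job. Leave any blue or purple look-alike of the part that bears store_top alone.

How it is judged:
By the outcome, as a careful person would: the job done as asked, in the order asked, and still so for the second after the job is handed in, with the robot touching nothing.
It also fails if it takes over 51 s, if anything falls off the work surface, if the arm or the gripper's body presses on something with over 40 N, if the wrist force passes 120 N, or if a joint passes its speed limit or range.

## Working session

There is one attempt and no reset: what is moved stays moved. The work goes in short steps, Python scripts to look and compute and a tool call to move; the robot and the scene stay as the last step left them, time stands still between calls to the robot, and variables do not carry over. Pictures are saved under pics/ and viewed, and the job is handed in when it is done.

Besides the shell and the picture viewer there is one more tool, called after "Call:" as a command line: name --argument value ..., lists and objects as JSON in quotes. carry_out: Moves the arm, as the interface text tells. Its arguments: {"type":"object","properties":{"series":{"type":"array"},"grip_force":{"type":"number"}},"required":["series"]}

```bash
mkdir -p pics; python3 - <<'E'
from workcell import get_obs, read_camera
import cv2,pickle
o=get_obs();print(o)
for n in("top","side"):
    c=read_camera(n);pickle.dump(c,open(f"{n}0.pkl","wb"))
    cv2.imwrite(f"pics/{n}0.png",c["pixels"][:,:,::-1]);print(n,c["intrinsics"],c["rvec"],c["tvec"])
E
```

```text
{'time': 0.0, 'joint_pos': array([-1.14778131e+00,  1.16507750e-01,  1.44225923e+00,  6.61799710e-07,
        1.58398802e+00, -3.78233132e-02]), 'joint_velocities': array([ 0.00160538,  0.0005133 , -0.00148042,  0.00052711,  0.00157158,
        0.00075489]), 'effort': array([ 1.50713208e-04, -7.21264243e+01, -6.22611022e+01,  7.81106064e-02,
        2.36782583e-02, -6.65471134e-05]), 'tcp_pos': array([ 0.30006881, -0.60441453,  0.21789425]), 'orientation': array([-2.66952305e+00,  1.65504245e+00,  1.51339474e-03]), 'wrist_force': array([-0.1769886 ,  0.13949528,  0.76046467]), 'moment': array([-0.03493436,  0.00109024,  0.00746043]), 'grip_width': 1.0015917012288016}
top [[415.05160598   0.         252.15272671]
 [  0.         415.05160598 183.78181459]
 [  0.           0.           1.        ]] [ 2.20994346 -2.15663552  0.07703103] [-0.02933745  0.48462082  1.33222009]
side [[381.87740793   0.         253.41509995]
 [  0.         381.87740793 194.31877575]
 [  0.           0.           1.        ]] [ 0.12565924 -2.8665116   1.2208631 ] [0.4990201  0.10862317 1.06557081]
```

View pics/top0.png

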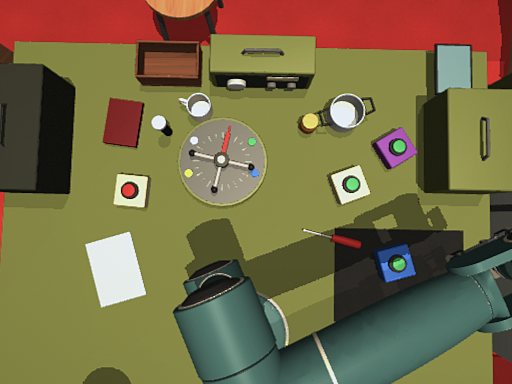

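View pics/side0.png

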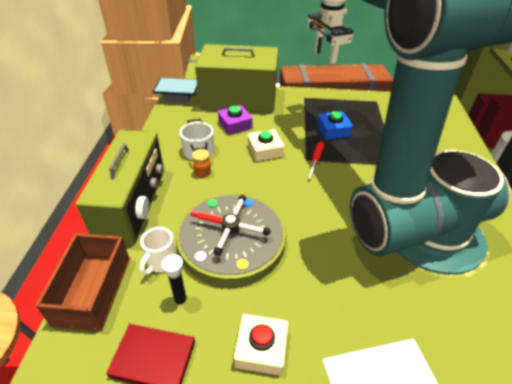

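The top view shows the unit at (222,160), the red pointer tip at (229,126) and the yellow disc at (188,173). White is at (194,141), green at (252,142) and blue at (255,173).
Candidates for the store button are the cream box (351,184), the purple box (398,146) and the blue box (397,264). The red button, at (129,190), is stop. The description calls for a cream box, so I choose (351,184).

```bash
cat > h.py <<'E'
import numpy as np,cv2
def ray(c,uv,z):
    R,_=cv2.Rodrigues(np.array(c["rvec"],float));t=np.array(c["tvec"],float).ravel()
    d=R.T@np.linalg.inv(c["intrinsics"])@np.array([uv[0],uv[1],1.]);o=-R.T@t
    return o+d*(z-o[2])/d[2]
def proj(c,p):
    return cv2.projectPoints(np.array([p],float),np.array(c["rvec"],float),np.array(c["tvec"],float),c["intrinsics"],None)[0].ravel()
def blobs(c,lo,hi,box):
    h=cv2.cvtColor(c["pixels"],cv2.COLOR_RGB2HSV);m=cv2.inRange(h,np.array(lo),np.array(hi))
    k=np.zeros_like(m);x0,y0,x1,y1=box;k[y0:y1,x0:x1]=m[y0:y1,x0:x1]
    n,l,s,ce=cv2.connectedComponentsWithStats(k)
    return k,[(ce[i],s[i,4]) for i in range(1,n) if s[i,4]>8]
E
python3 - <<'E'
import pickle,cv2,numpy as np
from h import *
T=pickle.load(open("top0.pkl","rb"));S=pickle.load(open("side0.pkl","rb"))
Y=([22,120,150],[35,255,255]);R=([0,150,120],[6,255,255]);G=([45,100,80],[75,255,255]);B=([100,120,100],[118,255,255])
for nm,c,bx in(("top",T,(178,115,268,208)),("side",S,(175,190,290,285))):
    for cn,k,z in(("yel",Y,.05),("red",R,.081),("grn",G,.05),("blu",B,.05)):
        m,b=blobs(c,*k,bx)
        for ce,a in b: print(nm,cn,ce.round(1),a,ray(c,ce,z).round(4))
        if cn=="red": 
            ys,xs=np.nonzero(m);print(xs.min(),xs.max(),ys.min(),ys.max(),"tip px", [(xs[i],ys[i]) for i in np.argsort(ys)[:3]],[(xs[i],ys[i]) for i in np.argsort(xs)[:3]])
for nm,c,bx in(("top",T,(330,165,375,205)),("side",S,(245,125,290,165))):
    m,b=blobs(c,*G,bx)
    for ce,a in b: print(nm,"store",ce,a,ray(c,ce,.072).round(4))
for nm,c,uv in (("top",T,(221.5,159.5)),("side",S,(231,219))): print("hub",nm,ray(c,uv,.092))
# crops
a=cv2.resize(T["pixels"][110:215,170:275],None,fx=5,fy=5,interpolation=2)[:,:,::-1]
cv2.imwrite("pics/crop_w.png",a)
a=cv2.resize(T["pixels"][155:215,320:385],None,fx=7,fy=7,interpolation=2)[:,:,::-1]
cv2.imwrite("pics/crop_b.png",a)
a=cv2.resize(S["pixels"][185:285,170:295],None,fx=5,fy=5,interpolation=2)[:,:,::-1]
cv2.imwrite("pics/crop_s.png",a)
E
```

```text
top yel [205.5 121.3] 12 [0.6801 0.137  0.05  ]
top yel [188.3 172.7] 52 [0.5132 0.1863 0.05  ]
top red [225.7 140.7] 106 [0.6136 0.0681 0.081 ]
221 230 126 152 tip px [(np.int64(229), np.int64(126)), (np.int64(230), np.int64(126)), (np.int64(229), np.int64(127))] [(np.int64(221), np.int64(151)), (np.int64(222), np.int64(150)), (np.int64(222), np.int64(147))]
top grn [251.3 141.4] 48 [ 0.6187 -0.0114  0.05  ]
top blu [254.3 172.5] 48 [ 0.519  -0.0235  0.05  ]
side yel [242.1 227. ] 3054 [0.5256 0.0693 0.05  ]
side yel [242. 264.] 93 [0.5133 0.1873 0.05  ]
side yel [189.  279.4] 142 [0.6318 0.2417 0.05  ]
side red [207.6 217. ] 184 [0.615  0.0705 0.081 ]
190 222 212 223 tip px [(np.int64(191), np.int64(212)), (np.int64(192), np.int64(212)), (np.int64(193), np.int64(212))] [(np.int64(190), np.int64(213)), (np.int64(191), np.int64(212)), (np.int64(191), np.int64(213))]
side grn [211.9 202.7] 60 [ 0.6194 -0.0127  0.05  ]
side blu [247.7 202.4] 56 [ 0.5193 -0.0235  0.05  ]
top store [351.86466165 183.63157895] 133 [ 0.4893 -0.3286  0.072 ]
side store [265.12643678 135.1954023 ] 87 [ 0.4892 -0.3217  0.072 ]
hub top [0.55258221 0.07867922 0.092     ]
hub side [0.55216599 0.08167978 0.092     ]
```

View pics/crop_w.png

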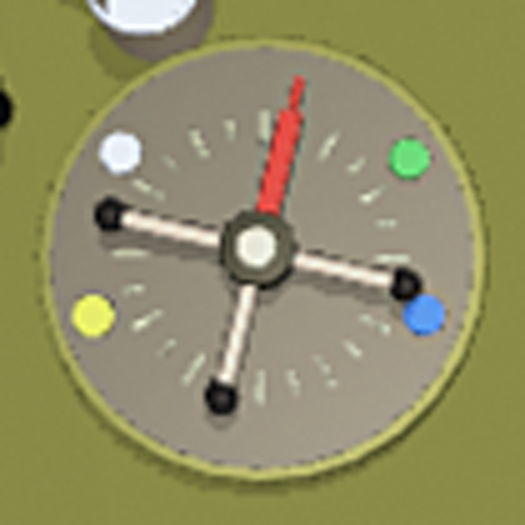

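View pics/crop_b.png

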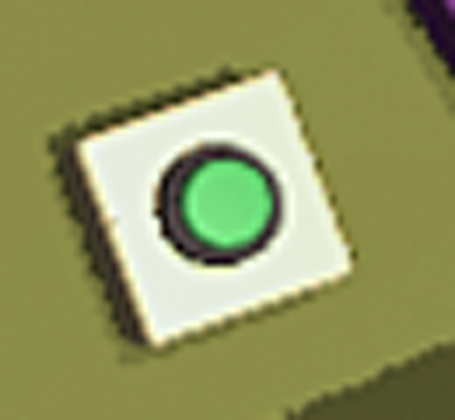

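View pics/crop_s.png

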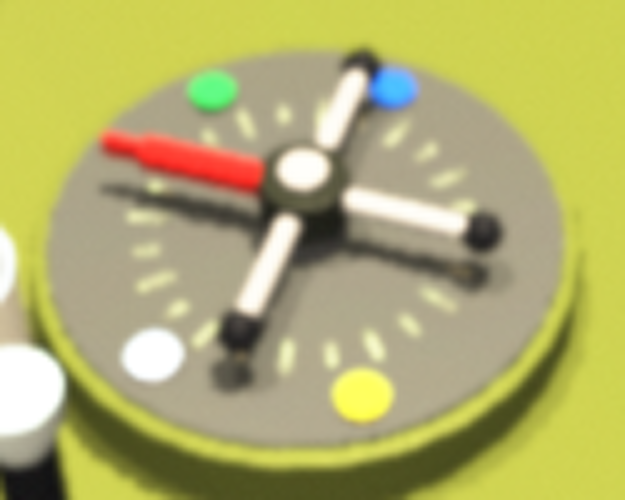

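The close crop confirms that the chosen button is green, in a black collar on a cream box. In the wheel crop the pointer sits between white and green, and yellow is reached by turning counter-clockwise past white. Next I measure the angles.

```bash
python3 - <<'E'
import pickle
from h import *
T=pickle.load(open("top0.pkl","rb"));S=pickle.load(open("side0.pkl","rb"))
def dark(c,bx,z):
    m,b=blobs(c,[0,0,0],[179,255,45],bx)
    return [(ce.round(1),a,ray(c,ce,z).round(4)) for ce,a in b]
print(dark(T,(180,140,262,205),.078)); print(dark(S,(200,190,285,262),.078))
P=lambda c,u,v,z:ray(c,(u,v),z).round(4)
print("tip",P(T,229.5,126,.081),P(S,190.5,213,.075))
print("balls", P(T,191.6,152.6,.075),P(T,250.6,166.6,.075),P(T,213.8,189.2,.075))
print("torch",P(T,159,122,.145),"mug",P(T,200,101,.085),"jar",P(T,309,121,.075))
# tip of top image projected model check
for th in(-8,-10,-12,-14):
    a=np.radians(th);print(th,proj(T,[.552+.112*np.cos(a),.081+.112*np.sin(a),.081]),proj(S,[.552+.112*np.cos(a),.081+.112*np.sin(a),.081]))
# deck circle check
m,b=blobs(T,[0,0,60],[30,90,200],(175,115,270,208));ys,xs=np.nonzero(m)
E
```

```text
[(array([191.4, 152.7]), np.int32(21), array([0.5736, 0.1745, 0.078 ])), (array([250.7, 166.7]), np.int32(23), array([ 0.5339, -0.0117,  0.078 ])), (array([213.6, 189.3]), np.int32(25), array([0.4607, 0.1016, 0.078 ]))]
[(array([234. , 229.9]), np.int32(38), array([0.5419, 0.1052, 0.078 ])), (array([217.7, 252.3]), np.int32(11), array([0.5723, 0.1787, 0.078 ]))]
tip [0.6602 0.0577 0.081 ] [0.6638 0.0549 0.075 ]
balls [0.5743 0.1743 0.075 ] [ 0.5347 -0.0115  0.075 ] [0.4612 0.1012 0.075 ]
torch [0.6535 0.2639 0.145 ] mug [0.7365 0.1521 0.085 ] jar [ 0.6835 -0.1917  0.075 ]
-8 [227.04757361 125.08146369] [189.79782558 214.3610255 ]
-10 [228.27448312 125.30365905] [190.32761523 213.30383045]
-12 [229.49271409 125.56804903] [190.9032313  212.26239773]
-14 [230.70080796 125.87432371] [191.52364816 211.23778307]
```

Call:
carry_out --series '[[1,[-40,-36,0],[0,0,0]],[1,[-40,-36,0],[0,0,0]],[1,[-40,-36,0],[0,0,0]],[1,[-40,-36,0],[0,0,0]],[1,[-40,-36,0],[0,0,0]],[1,[-40,-36,0],[0,0,0]],[1,[-40,-36,0],[0,0,0]],[1,[-40,-36,0],[0,0,0]],[1,[-40,-36,0],[0,0,0]],[1,[-40,-36,0],[0,0,0]],[1,[-40,-36,0],[0,0,0]],[1,[-40,-36,0],[0,0,0]]]' --grip_force 20

```text
time: 1.6
tcp_pos: [0.4737, 0.0193, 0.2186]
orientation: [-2.67, 1.655, -0.0]
wrist_force: [0.9, -0.7, -0.2]
grip_width: 0.002
```

Call:
carry_out --series '[[1,[0,0,0],[0,0,-0.18]],[1,[0,0,0],[0,0,-0.18]],[1,[0,0,0],[0,0,-0.18]],[1,[0,0,0],[0,0,-0.18]],[1,[0,0,0],[0,0,-0.18]],[1,[0,0,0],[0,0,0]],[1,[0,0,0],[0,0,0]]]'

```text
time: 2.48
tcp_pos: [0.4736, 0.0174, 0.2185]
orientation: [3.124, -0.336, -0.0]
wrist_force: [0.6, -0.4, 0.4]
grip_width: 0.005
```

```bash
cat > st.py <<'E'
from workcell import get_obs
import numpy as np,cv2
def show(target=None,psi=None):
    o=get_obs();R,_=cv2.Rodrigues(np.array(o["orientation"]));p=np.array(o["tcp_pos"])
    print("t",round(o["time"],2),"p",p.round(4),"psi",np.degrees(np.arctan2(R[1,0],R[0,0])).round(2),"z",R[:,2].round(3),"F",np.array(o["wrist_force"]).round(2),"q6",o["joint_pos"][5].round(2),"w",round(o["grip_width"],3))
    if target is not None: print("toolshift mm",(R.T@(np.array(target)-p)*1e3).round(1))
E
python3 -c "
from st import *
show([.4997,.1337,.218])"
```

```text
t 2.48 p [0.4736 0.0174 0.2185] psi -12.28 z [-0. -0. -1.] F [ 0.6  -0.44  0.4 ] q6 0.2 w 0.005
toolshift mm [   0.8 -119.2    0.5]
```

Call:
carry_out --series '[[1,[0,-40,0],[0,0,0]],[1,[0,-40,0],[0,0,0]],[1,[0,-39,0],[0,0,0]],[1,[0,0,0],[0,0,0]],[1,[0,0,40],[0,0,0]],[1,[0,0,40],[0,0,0]],[1,[0,0,0],[0,0,0]]]'

```text
time: 3.35
tcp_pos: [0.4971, 0.1329, 0.1363]
orientation: [3.122, -0.333, -0.007]
wrist_force: [0.1, -0.2, 0.4]
grip_width: 0.004
```

```bash
python3 -c "
from st import *
show([.4997,.1337,.058])
from workcell import read_camera
for n in('top','side'):
    c=read_camera(n);cv2.imwrite('pics/%s1.png'%n,c['pixels'][:,:,::-1])"
```

```text
t 3.35 p [0.4971 0.1329 0.1363] psi -12.16 z [-0.004 -0.001 -1.   ] F [ 0.08 -0.2   0.42] q6 0.42 w 0.004
toolshift mm [ 2.7 -1.5 78.2]
```

View pics/side1.png

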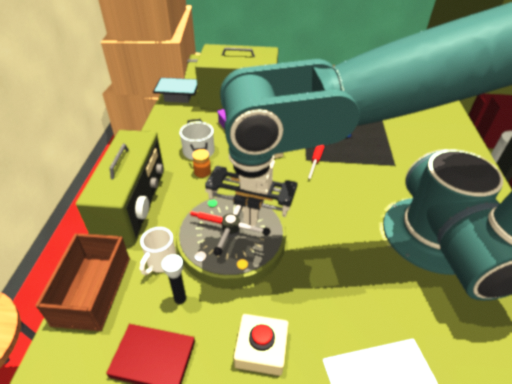

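View pics/top1.png

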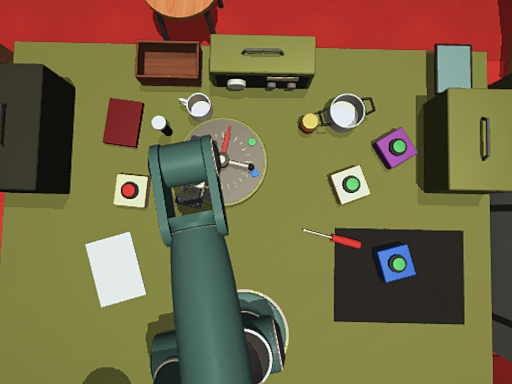

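Call:
carry_out --series '[[1,[2.5,-1.5,40],[0,0,0]],[1,[0,0,38],[0,0,0]],[1,[0,0,0],[0,0,0]],[1,[0,0,0],[0,0,0]],[1,[0,10,0],[0,0,0]],[1,[0,8,0],[0,0,0]],[1,[0,4,0],[0,0,0]],[1,[0,2,0],[0,0,0]],[1,[0,2,0],[0,0,0]],[1,[0,0,0],[0,0,0]]]'

```text
time: 4.7
tcp_pos: [0.4958, 0.1093, 0.0606]
orientation: [3.124, -0.329, -0.0]
wrist_force: [-0.2, -0.2, 0.8]
grip_width: 0.005
```

```bash
python3 -c "
from st import *
show([.554-.0626+.0028,.0813+.0133+.0132,.058])"
```

```text
t 4.7 p [0.4958 0.1093 0.0606] psi -12.03 z [-0. -0. -1.] F [-0.25 -0.22  0.8 ] q6 0.38 w 0.005
toolshift mm [-1.2  1.8  2.6]
```

Call:
carry_out --series '[[1,[-1,3,2],[0,0,0]],[1,[-1,6.5,0],[0,0,-0.1]],[1,[-1,6.5,0],[0,0,-0.1]],[1,[-1,6.5,0],[0,0,-0.1]],[1,[-1,6.5,0],[0,0,-0.1]],[1,[-1,6.5,0],[0,0,-0.1]],[1,[-1,6.5,0],[0,0,-0.1]],[1,[0,0,0],[0,0,0]]]'

```text
time: 5.7
tcp_pos: [0.4897, 0.0678, 0.0585]
orientation: [-3.082, -0.607, 0.0]
wrist_force: [0.4, -0.1, 0.6]
grip_width: 0.009
```

```bash
cat > chk.py <<'E'
from st import *
from h import *
from workcell import read_camera
import sys
show()
o=get_obs();R,_=cv2.Rodrigues(np.array(o["orientation"]));p=np.array(o["tcp_pos"])
print("hub in tool",(R.T@(np.array([.554,.0813,p[2]])-p)*1e3).round(1))
for n in('top','side'):
    c=read_camera(n);im=c['pixels'][:,:,::-1]
    bx=(178,115,268,208) if n=='top' else (175,190,290,285)
    m,b=blobs(c,[0,150,120],[6,255,255],bx)
    ys,xs=np.nonzero(m)
    if len(xs)>10:
        P=np.array([ray(c,(x,y),.081 if n=='top' else .078)[:2] for x,y in zip(xs,ys)])-np.array([.554,.0813])
        r=np.hypot(*P.T);k=(r>.03)&(r<.12);q=P[k].mean(0);print(n,k.sum(),"pointer az",np.degrees(np.arctan2(q[1],q[0])).round(1),"rmax",r[k].max().round(3))
    cr=im[110:215,170:275] if n=='top' else im[185:290,170:295]
    cv2.imwrite('pics/%s_%s.png'%(n,sys.argv[1]),cv2.resize(cr,None,fx=4,fy=4,interpolation=2))
E
python3 chk.py a
```

```text
t 5.7 p [0.4897 0.0678 0.0585] psi 22.29 z [-0.  0. -1.] F [ 0.38 -0.13  0.6 ] q6 -0.3 w 0.009
hub in tool [64.6 11.9 -0. ]
top 63 pointer az 24.4 rmax 0.109
side 197 pointer az 24.4 rmax 0.111
```

View pics/side_a.png

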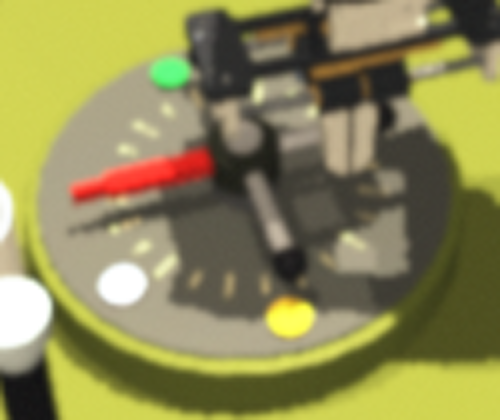

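The finger pushes the arm and the pointer now stands at 24.4° in both views; yellow is at 111.1°. I continue.

Call:
carry_out --series '[[1,[-1,6.5,0],[0,0,-0.1]],[1,[-1,6.5,0],[0,0,-0.1]],[1,[-1,6.5,0],[0,0,-0.1]],[1,[-1,6.5,0],[0,0,-0.1]],[1,[-1,6.5,0],[0,0,-0.1]],[1,[-1,6.5,0],[0,0,-0.1]],[1,[-1,6.5,0],[0,0,-0.1]],[1,[-1,6.5,0],[0,0,-0.1]],[1,[-1,6.5,0],[0,0,-0.1]],[1,[-1,6.5,0],[0,0,-0.1]],[1,[-1,6.5,0],[0,0,-0.1]],[1,[0,0,0],[0,0,0]]]'

```text
time: 7.3
tcp_pos: [0.536, 0.0171, 0.0584]
orientation: [-2.311, -2.127, 0.001]
wrist_force: [0.2, -0.2, 0.6]
grip_width: 0.008
```

```bash
python3 chk.py b
```

```text
t 7.3 p [0.536  0.0171 0.0584] psi 85.25 z [-0.001 -0.    -1.   ] F [ 0.2  -0.19  0.65] q6 -1.5 w 0.008
hub in tool [65.5 12.6 -0. ]
top 66 pointer az 87.4 rmax 0.109
side 176 pointer az 86.6 rmax 0.113
```

View pics/side_b.png

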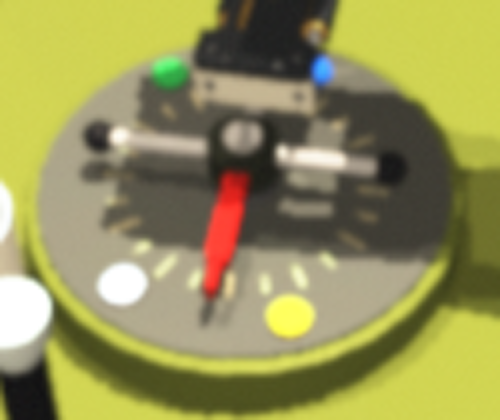

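View pics/top_b.png

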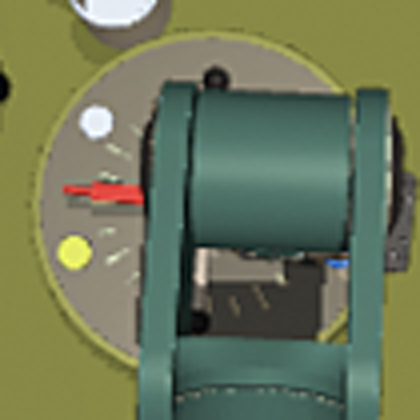

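The pointer is at about 87°, with roughly 24° to go. I slow down and stop short.

Call:
carry_out --series '[[1,[-1,6.5,0],[0,0,-0.1]],[1,[-1,6.5,0],[0,0,-0.1]],[1,[-0.8,5.2,0],[0,0,-0.08]],[1,[-0.5,3.2,0],[0,0,-0.05]],[1,[-0.3,1.3,0],[0,0,-0.02]],[1,[0,0,0],[0,0,0]],[1,[0,0,0],[0,0,0]]]'

```text
time: 8.28
tcp_pos: [0.5586, 0.0147, 0.0586]
orientation: [-1.905, -2.498, 0.0]
wrist_force: [-1.5, -1.7, 0.5]
grip_width: 0.007
```

```bash
python3 chk.py c
```

```text
t 8.28 p [0.5586 0.0147 0.0586] psi 105.36 z [-0.  0. -1.] F [-1.5  -1.71  0.51] q6 -1.86 w 0.007
hub in tool [65.4 13.2  0. ]
top 74 pointer az 106.7 rmax 0.109
side 172 pointer az 106.6 rmax 0.114
```

View pics/side_c.png

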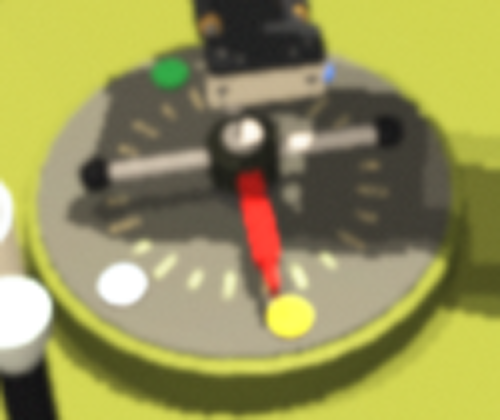

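View pics/top_c.png

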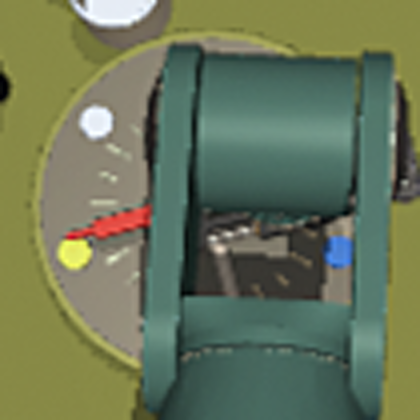

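Both views agree on 106.7°, so about 4.4° (0.077 rad) remains. The finger is in contact (about 2 N).

Call:
carry_out --series '[[1,[-0.3,1.9,0],[0,0,-0.03]],[1,[-0.3,1.9,0],[0,0,-0.03]],[1,[-0.1,1.0,0],[0,0,-0.015]],[1,[0,0,0],[0,0,0]],[1,[0,0,0],[0,0,0]]]'

```text
time: 9.0
tcp_pos: [0.5637, 0.0154, 0.0587]
orientation: [1.808, 2.569, 0.0]
wrist_force: [-0.5, -1.2, -0.3]
grip_width: 0.005
```

```bash
python3 chk.py d
```

```text
t 9.0 p [0.5637 0.0154 0.0587] psi 109.71 z [ 0.  0. -1.] F [-0.48 -1.23 -0.33] q6 -1.93 w 0.005
hub in tool [65.3 13.1  0. ]
top 67 pointer az 111.6 rmax 0.109
side 174 pointer az 111.2 rmax 0.113
```

View pics/side_d.png

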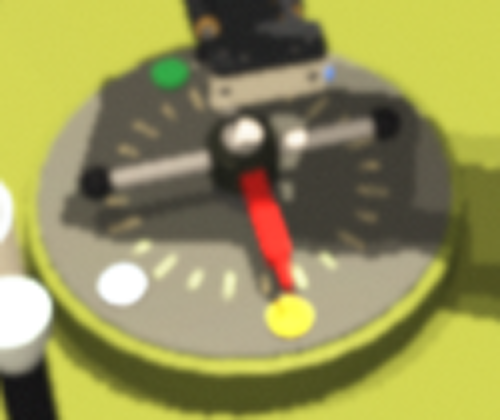

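View pics/top_d.png

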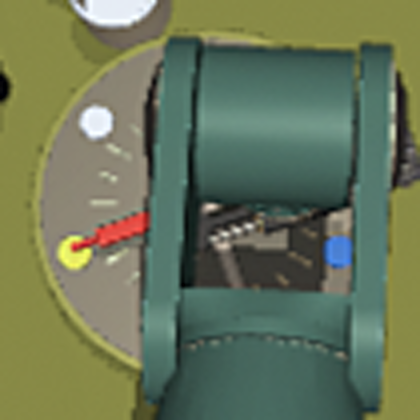

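The pointer tip lies over the yellow disc, at 111.2–111.6° against 111.1°. I back off and lift.

Call:
carry_out --series '[[1,[0,-8,0],[0,0,0]],[1,[0,-12,0],[0,0,0]],[1,[0,0,0],[0,0,0]],[1,[0,0,-40],[0,0,0]],[1,[0,0,-50],[0,0,0]],[1,[0,0,-50],[0,0,0]],[1,[0,0,0],[0,0,0]],[1,[0,0,0],[0,0,0]]]'

```text
time: 10.1
tcp_pos: [0.5446, 0.0086, 0.198]
orientation: [-1.808, -2.569, 0.0]
wrist_force: [0.1, 0.0, 0.0]
grip_width: 0.006
```

```bash
python3 -c "
from st import *
show([.489,-.326,.2])"
```

```text
t 10.1 p [0.5446 0.0086 0.198 ] psi 109.72 z [-0.  0. -1.] F [0.11 0.02 0.  ] q6 -1.95 w 0.006
toolshift mm [-296.2 -165.2   -2. ]
```

Call:
carry_out --series '[[1,[-30,-16.5,0],[0,0,0]],[1,[-42,-23,0],[0,0,0]],[1,[-42,-23,0],[0,0,0]],[1,[-42,-23,0],[0,0,0]],[1,[-42,-23,0],[0,0,0]],[1,[-42,-23,0],[0,0,0]],[1,[-36,-22,0],[0,0,0]],[1,[-20,-11.5,0],[0,0,0]],[1,[0,0,0],[0,0,0]],[1,[0,0,0],[0,0,0]]]'

```text
time: 11.35
tcp_pos: [0.4895, -0.3248, 0.1982]
orientation: [-1.807, -2.569, -0.0]
wrist_force: [0.1, 0.4, 0.3]
grip_width: 0.004
```

```bash
python3 chk.py e; python3 -c "
from st import *
show([.489,-.326,.085])"
```

```text
t 11.35 p [ 0.4895 -0.3248  0.1982] psi 109.75 z [-0.     0.001 -1.   ] F [0.08 0.37 0.28] q6 -2.54 w 0.004
hub in tool [3.604e+02 1.979e+02 2.000e-01]
top 93 pointer az 111.7 rmax 0.109
side 172 pointer az 110.7 rmax 0.114
t 11.45 p [ 0.4897 -0.3246  0.1986] psi 109.79 z [-0.  0. -1.] F [ 0.11 -0.29 -0.38] q6 -2.55 w 0.005
toolshift mm [ -1.1  -1.1 113.6]
```

View pics/top_e.png

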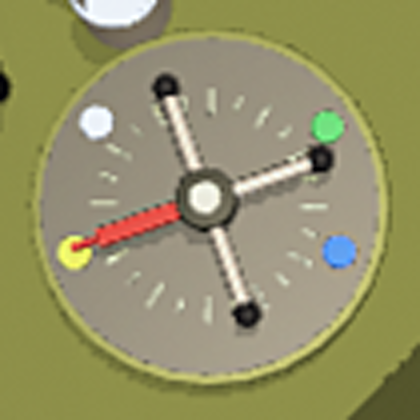

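The wheel crop, now unobstructed, shows the tip at the yellow disc's centre at (75,248). I go down to the green button.

Call:
carry_out --series '[[1,[-1,-1,40],[0,0,0]],[1,[0,0,45],[0,0,0]],[1,[0,0,28],[0,0,0]],[1,[0,0,0],[0,0,0]],[1,[0,0,0],[0,0,0]]]'

```text
time: 12.08
tcp_pos: [0.4894, -0.3269, 0.0873]
orientation: [1.806, 2.568, -0.0]
wrist_force: [0.1, 0.1, -0.3]
grip_width: 0.006
```

```bash
python3 - <<'E'
from st import *
from workcell import read_camera
show()
a=read_camera('side')['pixels'][100:190,210:320,::-1];b=read_camera('top')['pixels'][140:230,290:400,::-1]
cv2.imwrite('pics/press0.png',cv2.resize(np.hstack([a,b]),None,fx=3.5,fy=3.5,interpolation=2))
E
```

```text
t 12.07 p [ 0.4894 -0.3269  0.0873] psi 109.76 z [ 0.001 -0.001 -1.   ] F [ 0.14  0.08 -0.34] q6 -2.55 w 0.006
```

View pics/press0.png

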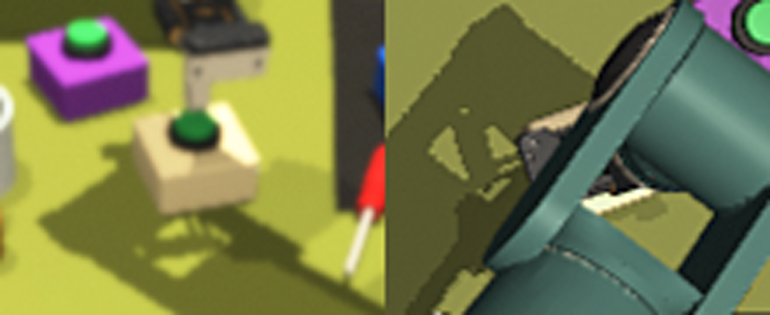

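The fingertips are centred over the cream box's green button, at crop pixel (195,125). I press now.

Call:
carry_out --series '[[1,[0,0,12],[0,0,0]],[1,[0,0,5],[0,0,0]],[1,[0,0,4],[0,0,0]],[1,[0,0,1],[0,0,0]],[1,[0,0,0],[0,0,0]]]'

```text
time: 12.8
tcp_pos: [0.4889, -0.3271, 0.0659]
orientation: [1.808, 2.568, 0.0]
wrist_force: [-9.6, 7.7, 25.1]
grip_width: 0.003
```

The wrist reads 25 N at z = 65.9 mm, well over the 4 N spring force, so the button has bottomed out. I release it.

Call:
carry_out --series '[[1,[0,0,0],[0,0,0]],[1,[0,0,-6],[0,0,0]],[1,[0,0,-20],[0,0,0]],[1,[0,0,-50],[0,0,0]],[1,[0,0,-50],[0,0,0]],[1,[0,0,0],[0,0,0]],[1,[0,0,0],[0,0,0]]]'

```text
time: 13.68
tcp_pos: [0.4885, -0.3269, 0.1895]
orientation: [-1.808, -2.569, 0.0]
wrist_force: [-0.5, 1.3, 0.1]
grip_width: 0.006
```

```bash
python3 chk.py f; python3 - <<'E'
from workcell import read_camera
import cv2
c=read_camera('side');cv2.imwrite('pics/side_fin.png',c['pixels'][:,:,::-1])
E
```

```text
t 13.68 p [ 0.4885 -0.3269  0.1895] psi 109.72 z [-0.  0. -1.] F [-0.55  1.28  0.14] q6 -2.55 w 0.006
hub in tool [362.2 199.3   0. ]
top 93 pointer az 111.7 rmax 0.109
side 171 pointer az 110.6 rmax 0.113
```

View pics/side_fin.png

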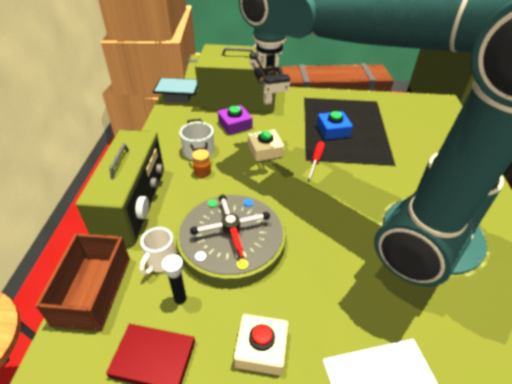

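View pics/top_f.png

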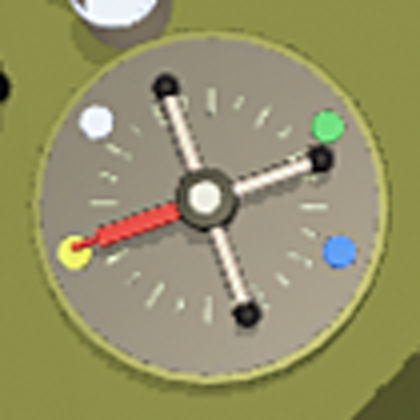

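The button is up again at (265,136), the pointer is over yellow near (242,262), and the other objects have not moved. I hand in the job.

```bash
python3 -c "
from workcell import sign_off
print(sign_off())"
```

```text
the job is handed in; nothing more can be done
None
```

The job is done and handed in at about 13.8 s of the 51 s allowed; `sign_off()` gives no verdict.

- **Wheel:** I pushed one steel arm about 123° counter-clockwise with the closed fingertips, until the pointer tip stood over the yellow disc, then backed off and lifted clear. The last check put the pointer at 111.7° in the top view and 110.6° in the side view, against 111.1° for the disc. That 1.1° disagreement is about 2 mm at the tip, well inside the 26 mm disc.
- **Button:** Only then did I press the green button on the cream box. It bottomed out at about 25 N with the fingertips at 65.9 mm, which matches full 6 mm travel. I then let it come up again and raised the tool about 120 mm above it.
- **Other things:** The last pictures show the pointer unmoved by the press and nothing else visibly displaced. I did not approach the red button or the blue and purple look-alikes.
- **Disagreement:** The two views differed by 7 mm on the green button's position. I aimed between them, and the full press shows that was close enough.

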